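# Empty the tilting drum and wind its clockwork

## Robot

A 6-joint arm with a two-finger parallel gripper is mounted at the origin on a cart in front of the work surface, level with it; the furniture and walls round the work are solid. World frame = base frame: x ahead of the robot, y to its left, z up, the work surface at z = 0. Lengths are in m, angles in rad, forces in N, time in s.
With the tool pointing down it reaches from about 0.3 to 0.775 m from the base axis. Payload 14.6 kg.
Tool frame: the origin (TCP) lies at the very end of the fingers, on their centre line; the grasp point (between the pads) lies 19 mm behind it; z points along the fingers, y is the line along which they close (so a half turn about z gives the same grasp; the last joint's range is limited). The gripper opens to 94 mm and grips with 3 to 60 N. Pads are 16 mm wide; open, the fingers measure 119 mm over their backs; the gripper's body (75 mm by 177 mm) begins 78 mm behind the grasp point.
Start: joints at [1.279, 0.3, 1.521, -0, 1.321, -0.067], TCP at [0.123, 0.536, 0.205] pointing down, gripper open.
Joint ranges: [-3.03, 3.03], [-0.79, 2.21], [0.23, 2.52], [-1.04, 4.18], [0, 3.07], [-2.55, 2.55]. Speed limits (rad/s): [2.22, 2.22, 2.57, 3.14, 3.14, 3.14].

## Interface

Orientations are given as a unit quaternion [w, x, y, z].
In Python, from station import r, snapshot, camera_params, sign_off gives the robot as it stands.
- The arm moves only by the tool apply_moves, never from a script. Its argument "motion" is a list of rows, each an object of numbers: "hand": the finger opening in mm, from 0 to 94; "dx", "dy", "dz": the shift along the tool's x, y, z in mm; "wx", "wy", "wz": the turn, a rotation vector about the tool's x, y, z in degrees. A call has exactly 5 rows; each row is the pose to reach, as a shift and turn from the pose commanded when the call began, along the tool's axes at that moment; what a row does not reach only later rows make up. A row lasts 1/10 s, in which the tool goes at most 50 mm and 8.59 degrees, less where a joint would pass 70% of its speed; a pose out of reach is approached as far as the arm can. A call with a gripper value outside its range is refused whole. The fingers move at their own pace and stop on an object; "force" is the grip in N (left out, the last holds). Time passes only in rows, so rows that repeat a pose let the fingers close, or fill a call up. It gives the time, the measured TCP pose, the force, the opening and the grip force at its end, in the units of the state.
- r.observe(): the state, without advancing time (a new reading comes with each control period).
- snapshot(name): name is "side" or "top" or "wrist"; returns (picture, depth): 480x640x3 uint8, red, green, blue; 480x640 float32, m along the optical axis (not along the pixel's ray), 0 where there is no reading.
- camera_params(name): a dict with "camera_matrix" (3x3 intrinsics, pixels), "k1" (the pictures are not rectified: a ray, as slopes to the right and down, at radius r is drawn at 1 + k1 r^2 times it, then the intrinsics apply), "R" (3x3) and "t" (3): a world point X has camera coordinates R X + t; the wrist camera has in their place "mount" (4x4, takes a point from camera to tool coordinates, whose origin is the TCP and whose axes are the flange's). Camera axes: x right, y down, z forward; pixel columns grow to the right and rows downward; lengths in m; the calibration is good to about 2 mm. A picture is of the moment at which its call begins: read the wrist's pose just before it. camera_params takes no time and is no camera call.
- sign_off(): hands the job in; it is judged then, once.
The state is a dict: "t": time; "joint_pos": joint angles; "qd": joint speeds; "effort": joint torques, N m; "ee_pos": TCP position; "orientation": TCP orientation; "wrist_force": force on the tool from outside, world axes, zero at the start; "torque": the same for the moment, N m; "grip_width": finger opening in m; "finger_force": force on a finger pad.
Only numpy, scipy, OpenCV 4.12 (cv2) and the standard library are available. Lean on these libraries where they do the work, as an engineer would, in place of code of your own. Each camera call takes 0.05 s, during which the arm holds its last target. There are 200 camera calls.

## Task

Tip the drum over by its crank so that all three big nuts drop into the wooden tray, then stand the drum fully upright again. After that wind the clockwork up for the next load: turn the butterfly key clockwise, as many part turns as it takes, until its pointer is up against the stop, and let go, leaving the torch and the solder reel where they are.

Things in the scene. Friction and masses are not known exactly. Their poses are not given: they have to be found in the camera images.
- tumbler: grey stand of a parts tumbler, fixed. Origin on the bench under the middle of the drum's axle (axle 135 mm up); x points away from the tray, y left along the axle. Its cheeks (y = +-66 mm) are 153 mm high, the drive cover at y = -95 mm 145 mm. Clockwork housing 88 x 96 mm, centred at (40, -147) mm; dial plate on top, 105 mm up, with a steel stop lug 44 mm wide, 10 mm high at its -x edge.
- drum (a joint): tilt of the drum about its axle, rad: 0 = upright (a stop), grows as the mouth tips to the tumbler's -x side, over the tray; stop at 2.4. Stiff hinge (0.25 N m): the drum stays where it is left. Open polished steel cylinder, 100 mm outside, 90 mm inside diameter, 110 mm tall, axle at half height.
- crank_grip (a point): middle of the black crank handle left of the drum: a round bar 16 mm thick, 60 mm long, parallel to the axle, 75 mm from it and 122 mm from the drum's middle. With the drum upright it is 65 mm behind (+x) and 37.5 mm above the axle; as the drum tips it swings over the top to -x, ending 16 mm above the axle. The point turns with the drum.
- winding_key (a joint): angle of the butterfly key, rad: grows clockwise seen from above; 0 = run down, 4.7 = fully wound, pointer against the stop lug. A spring makes it stiffer as it winds (0.09 to 0.15 N m); a friction click holds it where it is left.
- key_grip (a point): middle of the butterfly key's upright blade, on the key's vertical axis, 141 mm above the bench. The blade is 76 mm long (point x), 10 mm thick (point y) and runs from 16 mm below to 16 mm above the point. A black pointer low over the dial points along point +x. The point turns with the key.
- nut_1: dark steel hexagon nut, 55 mm across flats, 63 mm across corners, 29 mm thick, 0.15 kg; origin at its centre, z along its bore. The three nuts lie stacked in the drum.
- nut_2: a nut like nut_1
- nut_3: a nut like nut_1
- tray: loose open wooden tray, 160 x 260 x 49 mm outside (x, y, z), walls 10 mm, floor 4 mm; origin at the centre of its underside. It stands in front of the drum, its long side along the axle.
- torch: black torch with a blue head, 148 mm long, 36 mm thick, lying left of the tumbler: not part of the job
- solder_reel: solder reel, 56 mm in diameter, 38 mm high, standing in front of the clockwork housing: not part of the job
Things that resemble listed ones, but are neither listed nor needed, are in the scene too. What is shaped like the nut_2 but red is not meant. What is shaped like the nut_3 but blue or red is not meant.

How it is judged:
On the way, in this order (a step that is already met when the one before it is completed fails the run):
1. the drum is tipped over by more than 100 degrees while the key is not yet wound up (value of joint drum above 1.75 rad and value of joint winding_key below 1 rad), for 0.1 s.
2. all three nuts lie in the tray and the drum is upright again, the key not yet wound up (x of nut_1 in the frame of tray between -0.07 and 0.07 m and y of nut_1 in the frame of tray between -0.12 and 0.12 m and z of nut_1 in the frame of tray between 0 and 0.08 m and x of nut_2 in the frame of tray between -0.07 and 0.07 m and y of nut_2 in the frame of tray between -0.12 and 0.12 m and z of nut_2 in the frame of tray between 0 and 0.08 m and x of nut_3 in the frame of tray between -0.07 and 0.07 m and y of nut_3 in the frame of tray between -0.12 and 0.12 m and z of nut_3 in the frame of tray between 0 and 0.08 m and value of joint drum below 0.15 rad and value of joint winding_key below 1 rad), for 0.2 s.
3. the key is wound up to the stop (value of joint winding_key above 4.45 rad), for 0.2 s.
At the end, for the whole second after the job is handed in: All three nuts lie in the tray at rest, the tray stands flat on the bench, the drum is upright to within 0.15 rad (9 degrees), the key is within 0.25 rad (14 degrees) of the fully wound stop and still (x of nut_1 in the frame of tray between -0.07 and 0.07 m and y of nut_1 in the frame of tray between -0.12 and 0.12 m and z of nut_1 in the frame of tray between 0 and 0.08 m and x of nut_2 in the frame of tray between -0.07 and 0.07 m and y of nut_2 in the frame of tray between -0.12 and 0.12 m and z of nut_2 in the frame of tray between 0 and 0.08 m and x of nut_3 in the frame of tray between -0.07 and 0.07 m and y of nut_3 in the frame of tray between -0.12 and 0.12 m and z of nut_3 in the frame of tray between 0 and 0.08 m and angle between tray's own z axis and vertical below 0.06 rad and height (world z) of tray below 0.01 m and value of joint drum below 0.15 rad and value of joint winding_key above 4.45 rad and velocity of joint winding_key between -0.1 and 0.1 rad/s and linear speed of each of nut_1, nut_2, nut_3 below 0.03 m/s); the robot touches nothing.
It fails at once if the torch or the solder reel is shifted by more than 30 mm (distance of any of torch, solder_reel from where it was at the start of the episode above 0.03 m).
It also fails if it takes over 70 s, if anything falls off the work surface, if the arm or the gripper's body presses on something with over 40 N, if the wrist force passes 120 N, or if a joint passes its speed limit or range.

## Working session

There is one attempt and no reset: what is moved stays moved. The work goes in short steps, Python scripts to look and compute and a tool call to move; the robot and the scene stay as the last step left them, time stands still between calls to the robot, and variables do not carry over. Pictures are saved under pics/ and viewed, at most 10 in all, crops included, and the job is handed in when it is done.

Besides the shell and the picture viewer there is one more tool, called after "Emit:" as name([rows], argument=value, ...), one row to a line, values as JSON. apply_moves: Moves the arm, as the interface text tells. Its arguments: {"type":"object","properties":{"motion":{"type":"array"},"force":{"type":"number"}},"required":["motion"]}

```bash
mkdir -p pics; ls; cat > h.py <<'E'
import numpy as np, cv2
from station import r, snapshot, camera_params, sign_off
from scipy.spatial.transform import Rotation as Ro
def save(n,im): cv2.imwrite('pics/'+n+'.png',im[:,:,::-1])
def tool():
    s=r.observe(); q=s['orientation']; return np.array(s['ee_pos']),Ro.from_quat([q[1],q[2],q[3],q[0]]).as_matrix()
def pts(name,depth,u,v,pose=None):
    c=camera_params(name);K=np.array(c['camera_matrix'])
    d=np.stack([(u-K[0,2])/K[0,0],(v-K[1,2])/K[1,1]],-1).astype(float)
    x=d.copy()
    for _ in range(10): x=d/(1+c['k1']*(x**2).sum(-1,keepdims=True))
    z=depth[v.astype(int),u.astype(int)]
    P=np.concatenate([x*z[...,None],z[...,None]],-1)
    if name=='wrist':
        p,R=pose; M=np.array(c['mount']); return (P@M[:3,:3].T+M[:3,3])@R.T+p
    return (P-np.array(c['t']))@np.array(c['R'])
def cloud(name,depth,pose=None):
    v,u=np.mgrid[0:480,0:640]; return pts(name,depth,u,v,pose)
E
python3 - <<'E'
from h import *
s=r.observe();print(s)
for n in ('side','top'):
    im,d=snapshot(n);save(n+'0',im);np.savez('pics/'+n+'0.npz',im=im,d=d)
    c=camera_params(n);print(n,-np.array(c['R']).T@np.array(c['t']))
print(camera_params('wrist'))
E
```

```text
pics
{'t': 0.0, 'joint_pos': array([ 1.27939059e+00,  3.00481442e-01,  1.52156569e+00,  9.76609146e-06,
        1.32070284e+00, -6.66034816e-02]), 'qd': array([-7.69235474e-04, -2.01429017e-03, -8.90148801e-04, -1.07182022e-03,
       -5.25085105e-05, -1.78943899e-04]), 'effort': array([ 5.07059904e-04, -5.31808734e+01, -3.52734411e+01,  7.08668190e-02,
        2.44415668e-02, -1.11486959e-04]), 'ee_pos': array([0.12253057, 0.53591335, 0.20488717]), 'orientation': array([-1.07685329e-04,  1.12165780e-01,  9.93689339e-01, -5.68571413e-04]), 'wrist_force': array([-0.29267339, -0.30137851, -0.56123549]), 'torque': array([0.01495037, 0.03947911, 0.0045523 ]), 'finger_force': 0.0, 'grip_width': 0.09399649764026038}
side [ 0.40375223 -0.96192307  0.64727556]
top [0.52668331 0.05276342 1.09170067]
{'camera_matrix': array([[369.07686869,   0.        , 320.32712203],
       [  0.        , 369.07686869, 242.2792535 ],
       [  0.        ,   0.        ,   1.        ]]), 'k1': -0.027892546042051547, 'mount': array([[-7.24148280e-04, -9.60534439e-01, -2.78160146e-01,
         8.24315900e-02],
       [ 9.99999183e-01, -9.88481426e-04,  8.10046897e-04,
        -2.47356992e-04],
       [-1.05303408e-03, -2.78159332e-01,  9.60534371e-01,
        -1.78417137e-01],
       [ 0.00000000e+00,  0.00000000e+00,  0.00000000e+00,
         1.00000000e+00]])}
```

View pics/top0.png

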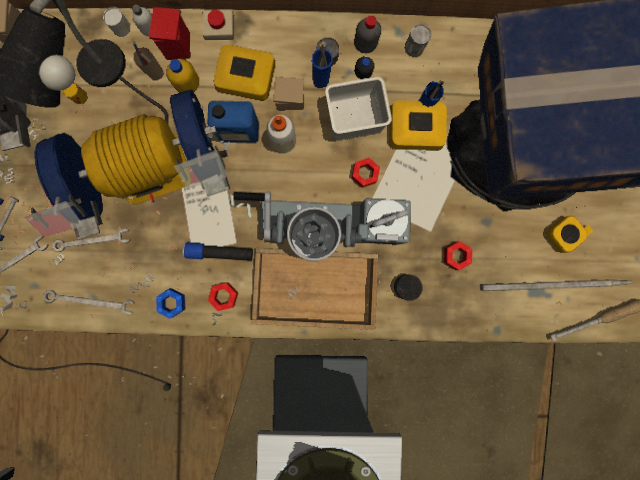

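View pics/side0.png

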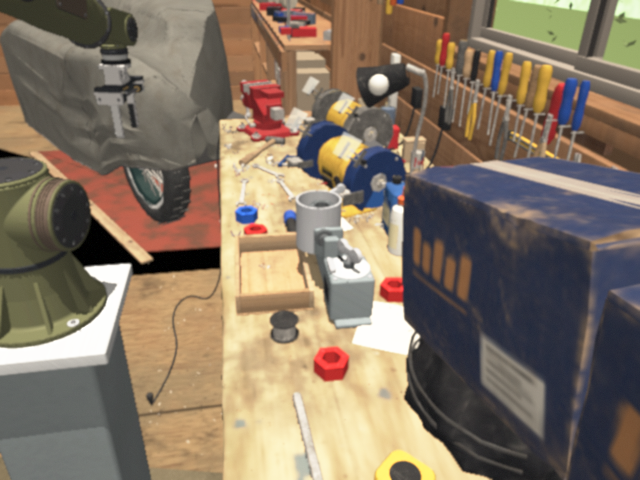

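The top view shows the drum at about (314,232) with the nuts inside. The crank grip is at (248,197), the key dial at (387,220), the tray at (315,288), the torch at (215,251) and the reel at (408,287). I'll measure these from depth next.

```bash
python3 - <<'E'
from h import *
f=np.load('pics/top0.npz');im,d=f['im'],f['d'];P=cloud('top',d)
def box(u0,u1,v0,v1,z0,z1):
    m=np.zeros(d.shape,bool);m[v0:v1,u0:u1]=1;m&=(P[...,2]>z0)&(P[...,2]<z1)&(d>0);return m
def rect(n,m):
    X=P[m];r_=cv2.minAreaRect(X[:,:2].astype(np.float32)*1000);print(n,m.sum(),np.round(r_[0],1),np.round(r_[1],1),round(r_[2],1),'z med',X[:,2].mean().round(4),np.percentile(X[:,2],[5,95]).round(4))
# rim
m=box(270,360,190,275,.18,.20);X=P[m];c,rad=cv2.minEnclosingCircle(X[:,:2].astype(np.float32)*1000);print('rim',m.sum(),c,rad,X[:,2].mean())
rect('rim',m)
rect('crank',box(225,266,180,215,.155,.2))
rect('blade',box(355,420,190,250,.135,.17))
rect('dial',box(355,420,190,250,.095,.12))
rect('tray',box(235,395,235,335,.04,.058))
rect('torch',box(180,252,235,265,.012,.05))
rect('reel',box(390,425,270,302,.025,.05))
rect('cheeks',box(255,380,190,260,.149,.157))
print('bench z',np.median(P[box(420,440,260,300,-.02,.02)][:,2]))
c=np.hstack([cv2.resize(im[180:280,220:430],None,fx=3.8,fy=3.8,interpolation=cv2.INTER_CUBIC)]);save('top0c',c)
E
```

```text
rim 469 (582.6839599609375, 47.40016555786133) 49.95485305786133 0.18972491225316448
rim 469 [582.7  47.2] [97.6 97.5] 46.4 z med 0.1897 [0.1855 0.1927]
crank 299 [638.7 169.1] [41.8 61.3] 0.1 z med 0.1787 [0.1729 0.1829]
blade 409 [611.  -78.1] [ 31.9 118.6] 32.4 z med 0.1489 [0.1407 0.1575]
dial 1733 [619.3 -93.8] [110.3  88.5] 88.3 z med 0.1055 [0.0996 0.1158]
tray 1748 [486.1  25.2] [291.8 184.9] 88.5 z med 0.0491 [0.0449 0.0526]
torch 955 [549.4 252.7] [146.9  35.5] 89.3 z med 0.0295 [0.021  0.0373]
reel 541 [ 481.1 -160.8] [55.  55.2] 43.7 z med 0.0381 [0.0351 0.0411]
cheeks 593 [594.   31.9] [ 67.4 220.1] 1.4 z med 0.1526 [0.1496 0.1559]
bench z 0.00031290810528455243
```

View pics/top0c.png

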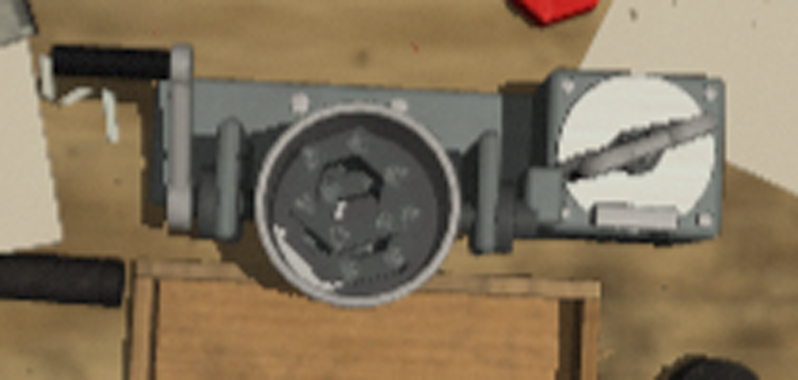

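```bash
python3 - <<'E'
from h import *
f=np.load('pics/top0.npz');im,d=f['im'].astype(int),f['d'];P=cloud('top',d)
Z=P[...,2]
def sel(u0,u1,v0,v1,z0,z1,extra=True):
    m=np.zeros(d.shape,bool);m[v0:v1,u0:u1]=1;return m&(Z>z0)&(Z<z1)&(d>0)&extra
def rect(n,m):
    X=P[m];r_=cv2.minAreaRect(X[:,:2].astype(np.float32)*1000)
    p=X[:,:2]-X[:,:2].mean(0);w,V=np.linalg.eigh(p.T@p);a=np.degrees(np.arctan2(V[1,1],V[0,1]))
    print(n,m.sum(),np.round(r_[0],1),np.round(r_[1],1),round(r_[2],1),'mean',X.mean(0).round(4),'pca',round(a,1))
dark=im.max(2)<60
rect('crankblack',sel(225,266,185,210,.14,.2,dark))
rect('cheekL',sel(276,284,205,248,.146,.157));rect('cheekR',sel(342,354,205,248,.146,.157))
# dial white
white=im.min(2)>150
rect('dialwhite',sel(362,412,195,245,.09,.12,white))
rect('blade',sel(362,412,200,240,.14,.17))
rect('housing',sel(362,412,195,245,.09,.12))
wood=(im[...,0]-im[...,2]>40)
rect('tray',sel(245,385,240,332,.042,.056))
for s in ((245,385,240,256),(245,385,315,330)): rect('traywall',sel(*s,.042,.056))
# obstacle heights grid
for y0 in np.arange(.45,-.4,-.05):
    print(round(y0,2),[int(1000*np.percentile(Z[q],98)) if (q:=(d>0)&(P[...,0]>x0)&(P[...,0]<x0+.05)&(P[...,1]>y0)&(P[...,1]<y0+.05)).sum()>5 else -1 for x0 in np.arange(.35,.95,.05)])
E
```

```text
crankblack 239 [649.7 169.5] [57.7 13.6] 88.5 mean [0.6494 0.1692 0.1793] pca 88.6
cheekL 195 [596.  113.2] [12.5 59.8] 88.5 mean [0.5962 0.1128 0.1523] pca 178.5
cheekR 234 [593.2 -20.9] [59.6 15.7] 1.3 mean [ 0.5906 -0.0203  0.1522] pca -177.5
dialwhite 974 [ 619.6 -101.1] [81.8 81.5] 88.5 mean [ 0.6186 -0.1017  0.1065] pca -154.5
blade 294 [613.8 -85.6] [ 27.9 103. ] 32.0 mean [ 0.6099 -0.0844  0.1505] pca 117.0
housing 1741 [619.1 -99.8] [98.2 88.5] 88.3 mean [ 0.6185 -0.1005  0.1054] pca 53.6
tray 1707 [486.4  34.6] [273.  184.9] 88.5 mean [0.4653 0.0401 0.0493] pca 89.8
traywall 361 [559.6  32.4] [ 29.6 273.9] 1.3 mean [0.5508 0.0555 0.0496] pca 89.8
traywall 694 [404.6  41.9] [ 30.2 259.5] 0.7 mean [0.401  0.0383 0.0492] pca 89.3
0.45 [4, 11, 5, 5, 238, 256, 190, 197, 360, 379, 389, 387]
0.4 [4, 8, 17, 5, 4, 118, 193, 198, 195, 359, 13, 136]
0.35 [4, 33, 31, 4, 5, 6, 184, 197, 197, 164, 17, 102]
0.3 [4, 32, 30, 38, 37, 7, 169, 187, 214, 208, 20, 104]
0.25 [5, 32, 32, 37, 37, 16, 259, 233, 216, 209, 161, 46]
0.2 [4, 32, 32, 32, 30, 7, 249, 258, 130, 153, 33, 54]
0.15 [47, 51, 51, 52, 51, 181, 182, 4, 129, 135, 38, 53]
0.1 [50, 51, 8, 50, 155, 182, 182, 4, 160, 175, 65, 66]
0.05 [52, 51, 11, 191, 191, 192, 16, 4, 113, 115, 65, 122]
0.0 [52, 50, 8, 191, 191, 192, 15, 4, 4, 87, 87, 201]
-0.05 [52, 49, 8, 51, 163, 154, 14, 31, 27, 86, 45, 87]
-0.1 [52, 51, 51, 52, 146, 157, 107, 32, 30, 87, 85, 87]
-0.15 [4, 4, 40, 5, 116, 157, 108, 7, 40, 86, 86, 4]
-0.2 [4, 4, 41, 39, 4, 8, 7, 6, 42, 55, 137, 93]
-0.25 [4, 4, 4, 29, 29, 8, 7, 364, 368, 369, 371, 369]
-0.3 [4, 4, 4, 32, 32, 4, 375, 377, 378, 378, 380, 378]
-0.35 [4, 4, 16, 3, 4, 4, 385, 388, 389, 389, 390, 389]
```

```bash
python3 - <<'E'
from h import *
for n in ('top','side'):
    f=np.load(f'pics/{n}0.npz');d=f['d'];P=cloud(n,d);Z=P[...,2]
    print(n)
    for y0 in np.arange(.30,.16,-.01):
        print(round(y0,2),[int(1000*np.max(Z[q])) if (q:=(d>0)&(P[...,0]>x0)&(P[...,0]<x0+.02)&(P[...,1]>y0)&(P[...,1]<y0+.01)&(Z<.5)).sum()>0 else -1 for x0 in np.arange(.56,.80,.02)])
f=np.load('pics/top0.npz');P=cloud('top',f['d']);Z=P[...,2];im=f['im']
v,u=np.where((Z>.125)&(Z<.17)&(P[...,1]<-.05)&(P[...,1]>-.15)&(P[...,0]<.68)&(P[...,0]>.56))
X=P[v,u]
k=np.array([.6193,-.1009]);q=X[(np.hypot(*(X[:,:2]-k).T)<.042)&(X[:,2]>.14)]
p=q[:,:2]-q[:,:2].mean(0);w,V=np.linalg.eigh(p.T@p);print(len(q),q.mean(0),np.degrees(np.arctan2(V[1,1],V[0,1])),cv2.minAreaRect(q[:,:2].astype(np.float32)*1000))
E
```

```text
top
0.3 [35, 9, 8, 7, 15, 8, 8, -1, -1, -1, 216, 216]
0.29 [35, 9, 7, 15, 20, 11, 237, 233, 212, 218, 218, 215]
0.28 [32, 9, 8, 18, 19, 247, 262, 232, 206, 215, 216, 215]
0.27 [24, 7, 6, 15, 217, 249, 260, 194, 206, 214, 217, 216]
0.26 [25, 7, 7, 18, 212, 241, 260, 211, 207, 213, 216, 217]
0.25 [19, 8, 8, 14, 118, 238, 260, 261, 207, 211, 214, 139]
0.24 [20, 9, 7, 7, 9, 232, 257, 261, 201, 202, 18, 136]
0.23 [26, 6, 7, 8, 8, 231, 252, 260, 3, 5, 17, 132]
0.22 [20, 8, 5, 6, 24, 226, 247, 258, 234, 5, 5, 131]
0.21 [6, 6, 5, 3, 7, 222, 241, 258, 222, 6, 5, 132]
0.2 [5, 5, 4, 4, 5, 219, 230, 208, 211, 5, 3, 132]
0.19 [6, 4, 5, 19, 184, 4, 5, 5, 3, 5, 5, 133]
0.18 [5, 5, 4, 21, 185, 3, 4, 3, 3, 4, 6, 131]
0.17 [5, 5, 6, 4, 183, 1, 6, 5, 3, 4, 3, 131]
side
0.3 [31, -1, -1, -1, -1, -1, 4, 3, 16, 14, 212, 212]
0.29 [32, -1, -1, -1, -1, -1, 253, 3, 206, 212, 213, 211]
0.28 [22, -1, -1, -1, -1, 245, 259, 195, 204, 211, 214, 212]
0.27 [-1, -1, -1, -1, 213, 242, 259, 195, 200, 210, 213, 213]
0.26 [-1, -1, -1, -1, 210, 240, 258, 257, 197, 210, 213, 213]
0.25 [-1, -1, -1, -1, -1, 236, 258, 257, 207, 211, 212, 209]
0.24 [-1, -1, -1, -1, -1, 231, 252, 258, 184, 202, 129, 134]
0.23 [-1, -1, -1, -1, -1, 227, 249, 257, 180, 1, 15, 129]
0.22 [-1, -1, -1, -1, -1, 226, 242, 255, 232, 1, 0, 128]
0.21 [-1, -1, -1, -1, -1, 223, 241, 254, 229, 1, 1, 127]
0.2 [-1, -1, -1, -1, -1, 211, 226, 207, 210, 0, 2, 127]
0.19 [-1, -1, -1, -1, 180, -1, 1, 2, 1, 2, 1, 128]
0.18 [-1, -1, -1, -1, 180, -1, 1, 2, 1, 1, 0, 129]
0.17 [-1, -1, -1, -1, 179, -1, 1, 1, 3, 1, 1, 129]
204 [ 0.61790616 -0.09903836  0.1530573 ] 112.41173711302405 ((618.4364624023438, -100.00267791748047), (10.031854629516602, 74.96963500976562), 22.1270809173584)
```

Emit:
apply_moves([
  {"hand": 40,"dx": -44,"dy": -18,"dz": -13,"wz": 8.5},
  {"hand": 40,"dx": -88,"dy": -36,"dz": -26,"wz": 17},
  {"hand": 40,"dx": -132,"dy": -54,"dz": -39,"wz": 25.5},
  {"hand": 40,"dx": -176,"dy": -72,"dz": -52,"wz": 34},
  {"hand": 40,"dx": -220,"dy": -90,"dz": -65,"wz": 42.5},
], force=20)

```text
schema error: expected keys hand, dx, dy, dz, wx, wy, wz
```

```bash
cat >> h.py <<'E'
def go(x,y,z,psi,lean=0):
    """print shift (mm) and rotvec (deg) from measured pose to TCP x,y,z (mm), tool y at yaw psi (deg), lean about tool x"""
    p,R=tool(); a=np.radians(psi)
    ty=np.array([np.cos(a),np.sin(a),0]);tz=np.array([0,0,-1.]);T=np.stack([np.cross(ty,tz),ty,tz],1)@Ro.from_euler('x',lean,degrees=True).as_matrix()
    s=r.observe()
    print('t',round(s['t'],2),'tcp',(p*1000).round(1),'psi',np.degrees(np.arctan2(R[1,1],R[0,1])).round(1),'q1,q6',s['joint_pos'][[0,5]].round(2),'F',s['wrist_force'].round(1),'w',round(s['grip_width']*1000,1),'ff',round(s['finger_force'],1))
    print('d',(R.T@(np.array([x,y,z])-p*1000)).round(1),'w',Ro.from_matrix(R.T@T).as_rotvec(degrees=True).round(1))
E
python3 -c "
from h import *
go(650.7,163,240,-1.5)"
```

```text
t 0.1 tcp [122.5 536.  205. ] psi 77.1 q1,q6 [ 1.28 -0.07] F [0.4 0.1 0.4] w 94.2 ff 0.0
d [-598.  -245.8  -34.8] w [-0.   0.  78.6]
```

Emit:
apply_moves([
  {"hand": 40,"dx": -44,"dy": -18,"dz": -13,"wx": 0,"wy": 0,"wz": 8.5},
  {"hand": 40,"dx": -88,"dy": -36,"dz": -26,"wx": 0,"wy": 0,"wz": 17},
  {"hand": 40,"dx": -132,"dy": -54,"dz": -39,"wx": 0,"wy": 0,"wz": 25.5},
  {"hand": 40,"dx": -176,"dy": -72,"dz": -52,"wx": 0,"wy": 0,"wz": 34},
  {"hand": 40,"dx": -220,"dy": -90,"dz": -65,"wx": 0,"wy": 0,"wz": 42.5},
], force=20)

```text
t: 0.6
ee_pos: [0.3182, 0.3979, 0.2708]
orientation: [-0.0, 0.467, 0.884, -0.0]
wrist_force: [-0.0, 0.7, 0.7]
grip_width: 0.0569
finger_force: 0.0
```

```bash
python3 -c "
from h import *
go(650.7,163,240,-1.5)"
```

```text
t 0.6 tcp [318.2 397.9 270.8] psi 34.3 q1,q6 [0.82 0.23] F [-0.   0.7  0.7] w 56.9 ff 0.0
d [-381.4  142.4   30.8] w [-0.   0.  35.8]
```

Emit:
apply_moves([
  {"hand": 40,"dx": -46,"dy": 17,"dz": 0,"wx": 0,"wy": 0,"wz": 7.2},
  {"hand": 40,"dx": -92,"dy": 34,"dz": 0,"wx": 0,"wy": 0,"wz": 14.4},
  {"hand": 40,"dx": -138,"dy": 51,"dz": 0,"wx": 0,"wy": 0,"wz": 21.6},
  {"hand": 40,"dx": -184,"dy": 68,"dz": 0,"wx": 0,"wy": 0,"wz": 28.8},
  {"hand": 40,"dx": -230,"dy": 85,"dz": 0,"wx": 0,"wy": 0,"wz": 35.8},
])

```text
t: 1.1
ee_pos: [0.519, 0.2568, 0.2702]
orientation: [-0.0, 0.716, 0.698, -0.0]
wrist_force: [0.8, -0.1, 0.0]
grip_width: 0.04
finger_force: 0.0
```

```bash
python3 -c "
from h import *
go(650.7,163,240,-1.5)"
```

```text
t 1.1 tcp [519.  256.8 270.2] psi -1.5 q1,q6 [0.4  0.42] F [ 0.8 -0.1  0. ] w 40.0 ff 0.0
d [-90.4 134.1  30.2] w [-0.  0.  0.]
```

Emit:
apply_moves([
  {"hand": 40,"dx": -26,"dy": 38,"dz": 0,"wx": 0,"wy": 0,"wz": 0},
  {"hand": 40,"dx": -52,"dy": 76,"dz": 0,"wx": 0,"wy": 0,"wz": 0},
  {"hand": 40,"dx": -76,"dy": 112,"dz": 5,"wx": 0,"wy": 0,"wz": 0},
  {"hand": 40,"dx": -90,"dy": 134,"dz": 10,"wx": 0,"wy": 0,"wz": 0},
  {"hand": 40,"dx": -90,"dy": 134,"dz": 10,"wx": 0,"wy": 0,"wz": 0},
])

```text
t: 1.6
ee_pos: [0.6512, 0.1631, 0.2579]
orientation: [-0.001, 0.715, 0.699, -0.001]
wrist_force: [-0.8, 1.1, 0.4]
grip_width: 0.0399
finger_force: 0.0
```

```bash
python3 - <<'E'
from h import *
go(650.7,163,158,-1.5)
po=tool();im,d=snapshot('wrist');P=cloud('wrist',d,po);save('w1',im)
m=(im.max(2)<70)&(d>0)&(P[...,2]>.15)&(P[...,2]<.19)&(abs(P[...,0]-.65)<.03)&(abs(P[...,1]-.169)<.04)
X=P[m];print(m.sum(),X.min(0),X.max(0),X.mean(0),cv2.minAreaRect(X[:,:2].astype(np.float32)*1000))
E
```

```text
t 1.6 tcp [651.2 163.1 257.9] psi -1.4 q1,q6 [0.19 0.21] F [-0.8  1.1  0.4] w 39.9 ff 0.0
d [-0.1 -0.2 99.9] w [-0.2  0.1  0.1]
1594 [0.63936588 0.1403583  0.16153703] [0.65677393 0.20053098 0.18150951] [0.64857611 0.1724466  0.17788836] ((648.1611328125, 170.3829803466797), (60.603599548339844, 15.589658737182617), 88.07722473144531)
```

View pics/w1.png

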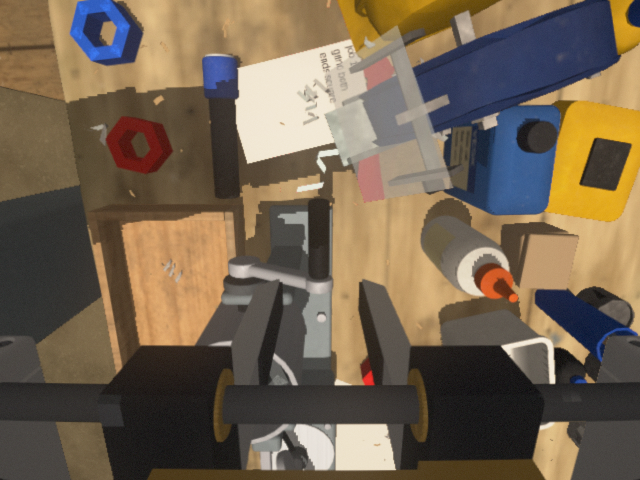

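The wrist view shows the black crank grip at about (319,238), nearly midway between the fingers at 40 mm opening. I need to go 3 mm toward -x, then down onto it.

Emit:
apply_moves([
  {"hand": 40,"dx": 0,"dy": -3,"dz": 35,"wx": 0,"wy": 0,"wz": 0},
  {"hand": 40,"dx": 0,"dy": -3,"dz": 70,"wx": 0,"wy": 0,"wz": 0},
  {"hand": 40,"dx": 0,"dy": -3,"dz": 95,"wx": 0,"wy": 0,"wz": 0},
  {"hand": 40,"dx": 0,"dy": -3,"dz": 102,"wx": 0,"wy": 0,"wz": 0},
  {"hand": 40,"dx": 0,"dy": -3,"dz": 102,"wx": 0,"wy": 0,"wz": 0},
])

```text
t: 2.15
ee_pos: [0.6462, 0.1664, 0.1585]
orientation: [-0.0, 0.714, 0.7, -0.0]
wrist_force: [0.7, -0.1, 1.1]
grip_width: 0.0398
finger_force: 0.0
```

Emit:
apply_moves([
  {"hand": 10,"dx": 0,"dy": 0,"dz": 0,"wx": 0,"wy": 0,"wz": 0},
  {"hand": 10,"dx": 0,"dy": 0,"dz": 0,"wx": 0,"wy": 0,"wz": 0},
  {"hand": 10,"dx": 0,"dy": 0,"dz": 0,"wx": 0,"wy": 0,"wz": 0},
  {"hand": 10,"dx": 0,"dy": 0,"dz": 0,"wx": 0,"wy": 0,"wz": 0},
  {"hand": 10,"dx": 0,"dy": 0,"dz": 0,"wx": 0,"wy": 0,"wz": 0},
], force=20)

```text
t: 2.65
ee_pos: [0.6491, 0.1659, 0.1608]
orientation: [0.002, 0.714, 0.7, 0.003]
wrist_force: [12.1, 1.4, 3.5]
grip_width: 0.0153
finger_force: 20.0
```

```bash
python3 - <<'E'
from h import *
go(648,163,156,-1.5)
print(r.observe()['torque'])
# arc, relative to start angle, in tool y / z
for th in range(0,140,10):
    a=np.radians(30+th);print(th,'dy',round(75*np.cos(a)-65,0),'dz',round(37.5-75*np.sin(a),0))
E
```

```text
t 2.65 tcp [649.1 165.9 160.8] psi -1.2 q1,q6 [0.2  0.22] F [12.1  1.4  3.5] w 15.3 ff 20.0
d [-2.9 -1.1  4.8] w [ 0.5 -0.1  0.3]
[ 0.19621041 -2.46922789 -0.02048903]
0 dy -0.0 dz 0.0
10 dy -8.0 dz -11.0
20 dy -17.0 dz -20.0
30 dy -27.0 dz -27.0
40 dy -39.0 dz -33.0
50 dy -52.0 dz -36.0
60 dy -65.0 dz -38.0
70 dy -78.0 dz -36.0
80 dy -91.0 dz -33.0
90 dy -102.0 dz -27.0
100 dy -113.0 dz -20.0
110 dy -122.0 dz -11.0
120 dy -130.0 dz 0.0
130 dy -135.0 dz 12.0
```

Emit:
apply_moves([
  {"hand": 10,"dx": 0,"dy": -1,"dz": -6.5,"wx": 0,"wy": 0,"wz": 0},
  {"hand": 10,"dx": 0,"dy": -6,"dz": -12.5,"wx": 0,"wy": 0,"wz": 0},
  {"hand": 10,"dx": 0,"dy": -12,"dz": -18,"wx": 0,"wy": 0,"wz": 0},
  {"hand": 10,"dx": 0,"dy": -18,"dz": -23,"wx": 0,"wy": 0,"wz": 0},
  {"hand": 10,"dx": 0,"dy": -24.5,"dz": -27.5,"wx": 0,"wy": 0,"wz": 0},
])

```text
t: 3.15
ee_pos: [0.6246, 0.1665, 0.1892]
orientation: [0.003, 0.714, 0.7, 0.004]
wrist_force: [12.1, 1.2, 6.5]
grip_width: 0.0158
finger_force: 20.0
```

```bash
python3 - <<'E'
from h import *
go(620,166,188,-1.5);print(r.observe()['torque'])
E
```

```text
t 3.15 tcp [624.6 166.5 189.2] psi -1.2 q1,q6 [0.2  0.22] F [12.1  1.2  6.5] w 15.8 ff 20.0
d [-0.6 -4.6  1.1] w [ 0.5 -0.1  0.3]
[ 0.22597918 -2.38052101 -0.03641789]
```

Emit:
apply_moves([
  {"hand": 10,"dx": 0,"dy": -6,"dz": -6.5,"wx": 0,"wy": 0,"wz": 0},
  {"hand": 10,"dx": 0,"dy": -13.5,"dz": -9,"wx": 0,"wy": 0,"wz": 0},
  {"hand": 10,"dx": 0,"dy": -21.5,"dz": -11.5,"wx": 0,"wy": 0,"wz": 0},
  {"hand": 10,"dx": 0,"dy": -29.5,"dz": -12.5,"wx": 0,"wy": 0,"wz": 0},
  {"hand": 10,"dx": 0,"dy": -37.5,"dz": -13,"wx": 0,"wy": 0,"wz": 0},
])

```text
t: 3.65
ee_pos: [0.5859, 0.1672, 0.2011]
orientation: [0.002, 0.714, 0.7, 0.002]
wrist_force: [7.5, 1.5, 3.7]
grip_width: 0.0152
finger_force: 20.0
```

Emit:
apply_moves([
  {"hand": 10,"dx": 0,"dy": -8,"dz": 0.5,"wx": 0,"wy": 0,"wz": 0},
  {"hand": 10,"dx": 0,"dy": -16,"dz": 1.5,"wx": 0,"wy": 0,"wz": 0},
  {"hand": 10,"dx": 0,"dy": -24,"dz": 4,"wx": 0,"wy": 0,"wz": 0},
  {"hand": 10,"dx": 0,"dy": -31.5,"dz": 6.5,"wx": 0,"wy": 0,"wz": 0},
  {"hand": 10,"dx": 0,"dy": -39,"dz": 10.5,"wx": 0,"wy": 0,"wz": 0},
])

```text
t: 4.15
ee_pos: [0.5468, 0.168, 0.1902]
orientation: [0.001, 0.714, 0.7, 0.002]
wrist_force: [5.8, 0.4, 2.6]
grip_width: 0.0152
finger_force: 20.0
```

```bash
python3 - <<'E'
from h import *
go(620,166,188,-1.5);print(r.observe()['torque'])
E
```

```text
t 4.15 tcp [546.8 168.  190.2] psi -1.2 q1,q6 [0.23 0.25] F [5.8 0.4 2.6] w 15.2 ff 20.0
d [-0.5 73.2  2.5] w [ 0.3 -0.1  0.3]
[ 0.07441353 -1.39880574 -0.06442228]
```

Emit:
apply_moves([
  {"hand": 10,"dx": 0,"dy": -7,"dz": 4.5,"wx": 0,"wy": 0,"wz": 0},
  {"hand": 10,"dx": 0,"dy": -13,"dz": 9.5,"wx": 0,"wy": 0,"wz": 0},
  {"hand": 10,"dx": 0,"dy": -19,"dz": 15.5,"wx": 0,"wy": 0,"wz": 0},
  {"hand": 10,"dx": 0,"dy": -24,"dz": 21.5,"wx": 0,"wy": 0,"wz": 0},
  {"hand": 10,"dx": 0,"dy": -28.5,"dz": 28.5,"wx": 0,"wy": 0,"wz": 0},
])

```text
t: 4.65
ee_pos: [0.5187, 0.1686, 0.1616]
orientation: [0.002, 0.714, 0.7, 0.002]
wrist_force: [8.1, 1.9, 3.5]
grip_width: 0.0155
finger_force: 20.0
```

Emit:
apply_moves([
  {"hand": 10,"dx": 0,"dy": -3,"dz": 6,"wx": 0,"wy": 0,"wz": 0},
  {"hand": 10,"dx": 0,"dy": -6,"dz": 12,"wx": 0,"wy": 0,"wz": 0},
  {"hand": 10,"dx": 0,"dy": -7,"dz": 17,"wx": 0,"wy": 0,"wz": 0},
  {"hand": 10,"dx": 0,"dy": -8,"dz": 20,"wx": 0,"wy": 0,"wz": 0},
  {"hand": 10,"dx": 0,"dy": -8,"dz": 20,"wx": 0,"wy": 0,"wz": 0},
])

```text
t: 5.15
ee_pos: [0.5116, 0.1688, 0.1425]
orientation: [0.002, 0.714, 0.7, 0.003]
wrist_force: [8.1, 1.1, 6.4]
grip_width: 0.0153
finger_force: 20.0
```

```bash
python3 - <<'E'
from h import *
go(620,166,188,-1.5)
im,d=snapshot('side');a=im[170:370,200:420];
im2,d=snapshot('top');b=im2[190:340,200:430]
save('dump',np.hstack([cv2.resize(a,(396,360)),cv2.resize(b,(400,360))]))
E
```

```text
t 5.15 tcp [511.6 168.8 142.5] psi -1.2 q1,q6 [0.25 0.27] F [8.1 1.1 6.4] w 15.3 ff 20.0
d [ -0.5 108.8 -44.7] w [ 0.4 -0.1  0.3]
```

View pics/dump.png

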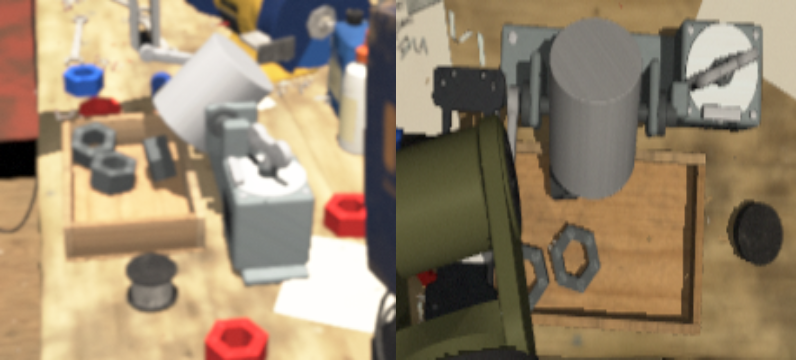

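Emit:
apply_moves([
  {"hand": 10,"dx": 0,"dy": 1,"dz": -3,"wx": 0,"wy": 0,"wz": 0},
  {"hand": 10,"dx": 0,"dy": 2,"dz": -8,"wx": 0,"wy": 0,"wz": 0},
  {"hand": 10,"dx": 0,"dy": 5,"dz": -14,"wx": 0,"wy": 0,"wz": 0},
  {"hand": 10,"dx": 0,"dy": 8,"dz": -20,"wx": 0,"wy": 0,"wz": 0},
  {"hand": 10,"dx": 0,"dy": 12.5,"dz": -27,"wx": 0,"wy": 0,"wz": 0},
])

```text
t: 5.75
ee_pos: [0.5205, 0.1685, 0.1671]
orientation: [-0.001, 0.714, 0.7, -0.001]
wrist_force: [-12.2, 2.1, 1.2]
grip_width: 0.0156
finger_force: 20.0
```

Emit:
apply_moves([
  {"hand": 10,"dx": 0,"dy": 5,"dz": -6,"wx": 0,"wy": 0,"wz": 0},
  {"hand": 10,"dx": 0,"dy": 11,"dz": -12,"wx": 0,"wy": 0,"wz": 0},
  {"hand": 10,"dx": 0,"dy": 17,"dz": -17,"wx": 0,"wy": 0,"wz": 0},
  {"hand": 10,"dx": 0,"dy": 24,"dz": -21.5,"wx": 0,"wy": 0,"wz": 0},
  {"hand": 10,"dx": 0,"dy": 31.5,"dz": -25.5,"wx": 0,"wy": 0,"wz": 0},
])

```text
t: 6.25
ee_pos: [0.5527, 0.1678, 0.1942]
orientation: [-0.0, 0.714, 0.7, -0.0]
wrist_force: [-8.6, 0.6, 6.6]
grip_width: 0.0154
finger_force: 20.0
```

Emit:
apply_moves([
  {"hand": 10,"dx": 0,"dy": 7.5,"dz": -2.5,"wx": 0,"wy": 0,"wz": 0},
  {"hand": 10,"dx": 0,"dy": 15.5,"dz": -5,"wx": 0,"wy": 0,"wz": 0},
  {"hand": 10,"dx": 0,"dy": 23.5,"dz": -6,"wx": 0,"wy": 0,"wz": 0},
  {"hand": 10,"dx": 0,"dy": 31.5,"dz": -6.5,"wx": 0,"wy": 0,"wz": 0},
  {"hand": 10,"dx": 0,"dy": 39.5,"dz": -6,"wx": 0,"wy": 0,"wz": 0},
])

```text
t: 6.75
ee_pos: [0.5927, 0.1667, 0.1995]
orientation: [-0.0, 0.714, 0.7, -0.0]
wrist_force: [-5.6, -0.6, 2.5]
grip_width: 0.0154
finger_force: 20.0
```

Emit:
apply_moves([
  {"hand": 10,"dx": 0,"dy": 8,"dz": 1,"wx": 0,"wy": 0,"wz": 0},
  {"hand": 10,"dx": 0,"dy": 16,"dz": 3.5,"wx": 0,"wy": 0,"wz": 0},
  {"hand": 10,"dx": 0,"dy": 23.5,"dz": 7,"wx": 0,"wy": 0,"wz": 0},
  {"hand": 10,"dx": 0,"dy": 30,"dz": 12,"wx": 0,"wy": 0,"wz": 0},
  {"hand": 10,"dx": 0,"dy": 36,"dz": 17,"wx": 0,"wy": 0,"wz": 0},
])

```text
t: 7.25
ee_pos: [0.63, 0.1659, 0.1823]
orientation: [0.001, 0.714, 0.7, 0.001]
wrist_force: [-0.2, -1.6, 7.2]
grip_width: 0.0153
finger_force: 20.0
```

Emit:
apply_moves([
  {"hand": 10,"dx": 0,"dy": 6,"dz": 5,"wx": 0,"wy": 0,"wz": 0},
  {"hand": 10,"dx": 0,"dy": 12,"dz": 10.5,"wx": 0,"wy": 0,"wz": 0},
  {"hand": 10,"dx": 0,"dy": 17,"dz": 16.5,"wx": 0,"wy": 0,"wz": 0},
  {"hand": 10,"dx": 0,"dy": 21,"dz": 23,"wx": 0,"wy": 0,"wz": 0},
  {"hand": 10,"dx": 0,"dy": 22,"dz": 26,"wx": 0,"wy": 0,"wz": 0},
])

```text
t: 7.75
ee_pos: [0.65, 0.1659, 0.1557]
orientation: [-0.001, 0.714, 0.7, -0.001]
wrist_force: [-24.4, -1.3, 22.1]
grip_width: 0.0154
finger_force: 20.0
```

```bash
python3 - <<'E'
from h import *
go(649,166,161,-1.5)
E
```

```text
t 7.75 tcp [650.  165.9 155.7] psi -1.2 q1,q6 [0.2  0.22] F [-24.4  -1.3  22.1] w 15.4 ff 20.0
d [ 0.1 -1.  -5.3] w [-0.2 -0.   0.3]
```

Emit:
apply_moves([
  {"hand": 10,"dx": 0,"dy": -4,"dz": -2,"wx": 0,"wy": 0,"wz": 0},
  {"hand": 40,"dx": 0,"dy": -4,"dz": -2,"wx": 0,"wy": 0,"wz": 0},
  {"hand": 40,"dx": 0,"dy": -4,"dz": -2,"wx": 0,"wy": 0,"wz": 0},
  {"hand": 40,"dx": 0,"dy": -4,"dz": -2,"wx": 0,"wy": 0,"wz": 0},
  {"hand": 40,"dx": 0,"dy": -4,"dz": -20,"wx": 0,"wy": 0,"wz": 0},
])

```text
t: 8.25
ee_pos: [0.6458, 0.1655, 0.1728]
orientation: [-0.001, 0.714, 0.7, -0.002]
wrist_force: [0.0, -0.2, -0.5]
grip_width: 0.0392
finger_force: 0.0
```

Emit:
apply_moves([
  {"hand": 40,"dx": 0,"dy": 0,"dz": -40,"wx": 0,"wy": 0,"wz": 0},
  {"hand": 40,"dx": 0,"dy": 0,"dz": -80,"wx": 0,"wy": 0,"wz": 0},
  {"hand": 40,"dx": -20,"dy": -10,"dz": -110,"wx": 0,"wy": 0,"wz": 0},
  {"hand": 40,"dx": -60,"dy": -20,"dz": -110,"wx": 0,"wy": 0,"wz": 0},
  {"hand": 40,"dx": -105,"dy": -30,"dz": -110,"wx": 0,"wy": 0,"wz": 0},
])

```text
t: 8.75
ee_pos: [0.6142, 0.061, 0.2859]
orientation: [0.0, 0.714, 0.7, 0.0]
wrist_force: [0.2, -0.7, -0.7]
grip_width: 0.0399
finger_force: 0.0
```

```bash
python3 - <<'E'
from h import *
im2,d=snapshot('top');save('after',cv2.resize(im2[180:340,220:440],(770,560)))
im1,d1=snapshot('side')
P=cloud('top',d)
k=np.array([.6193,-.1009]);q=P[(np.hypot(P[...,0]-k[0],P[...,1]-k[1])<.042)&(P[...,2]>.143)&(P[...,2]<.165)]
if len(q)>20:
    p=q[:,:2]-q[:,:2].mean(0);w,V=np.linalg.eigh(p.T@p);print(len(q),q.mean(0),np.degrees(np.arctan2(V[1,1],V[0,1])))
m=(P[...,2]>.18)&(P[...,2]<.2)&(abs(P[...,0]-.583)<.06)&(abs(P[...,1]-.047)<.06);X=P[m];print('rim',m.sum(),X.min(0),X.max(0))
go(619.3,-100.9,230,22)
E
```

```text
199 [ 0.61815779 -0.09974909  0.15308551] 112.38530047158716
rim 121 [ 0.54838356 -0.00175137  0.18006533] [0.61468078 0.01611169 0.19503964]
t 8.85 tcp [614.   57.2 285.8] psi -1.4 q1,q6 [0.03 0.06] F [ 0.5  0.8 -0.9] w 39.9 ff 0.0
d [-157.9    9.2   55.9] w [  0.    0.  -23.4]
```

View pics/after.png

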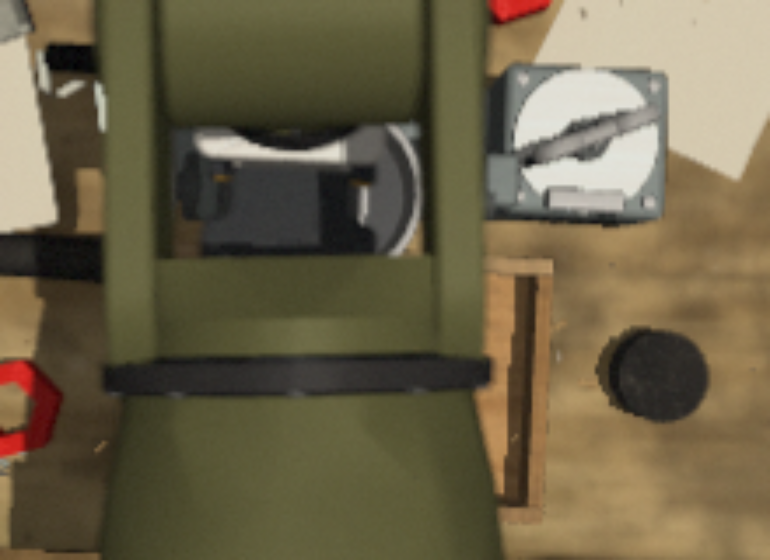

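The arm covers the drum and tray in this view. The key at about (590,135) is still at 112°. I'll move over the key and check the nuts from there.

Emit:
apply_moves([
  {"hand": 40,"dx": -40,"dy": 2,"dz": 0,"wx": 0,"wy": 0,"wz": -6},
  {"hand": 40,"dx": -80,"dy": 5,"dz": 0,"wx": 0,"wy": 0,"wz": -12},
  {"hand": 40,"dx": -120,"dy": 7,"dz": 0,"wx": 0,"wy": 0,"wz": -18},
  {"hand": 40,"dx": -155,"dy": 9,"dz": 20,"wx": 0,"wy": 0,"wz": -23.5},
  {"hand": 40,"dx": -158,"dy": 9,"dz": 40,"wx": 0,"wy": 0,"wz": -23.5},
])

```text
t: 9.35
ee_pos: [0.6205, -0.1001, 0.2446]
orientation: [0.0, 0.557, 0.831, -0.0]
wrist_force: [-0.4, 0.8, -0.3]
grip_width: 0.0399
finger_force: 0.0
```

```bash
python3 - <<'E'
from h import *
go(619.3,-100.9,127,22.4)
im2,d=snapshot('top');im1,d1=snapshot('side')
for n,im,dd in(('top',im2,d),('side',im1,d1)):
    P=cloud(n,dd);g=(im.astype(int).max(2)-im.astype(int).min(2)<25)&(dd>0)
    m=g&(P[...,0]>.40)&(P[...,0]<.57)&(abs(P[...,1]-.045)<.14)&(P[...,2]>.01)&(P[...,2]<.1)
    m=cv2.morphologyEx(m.astype(np.uint8),cv2.MORPH_OPEN,np.ones((3,3)))
    k,l,st,ce=cv2.connectedComponentsWithStats(m)
    for i in range(1,k):
        if st[i,4]>40: X=P[l==i];print(n,st[i],X.mean(0).round(3),X.min(0).round(3),X.max(0).round(3))
a=im1[170:370,200:420];b=im2[190:340,200:430]
save('after2',np.hstack([cv2.resize(a,(396,360)),cv2.resize(b,(400,360))]))
E
```

```text
t 9.35 tcp [ 620.5 -100.1  244.6] psi 22.3 q1,q6 [-0.22 -0.61] F [-0.4  0.8 -0.3] w 39.9 ff 0.0
d [ -0.2  -1.4 117.6] w [ 0.   0.  -0.1]
top [293 242  41  16 459] [0.557 0.047 0.085] [0.54  0.006 0.078] [0.57  0.088 0.098]
top [279 256  30  17 382] [0.525 0.087 0.054] [0.508 0.056 0.031] [0.541 0.119 0.067]
top [290 284  27  28 408] [0.454 0.066 0.033] [0.425 0.038 0.011] [0.482 0.094 0.039]
top [259 291  29  29 436] [0.436 0.129 0.033] [0.406 0.099 0.01 ] [0.466 0.159 0.041]
side [285 241  32  26 433] [0.532 0.051 0.057] [ 0.509 -0.027  0.01 ] [0.567 0.13  0.1  ]
side [240 243  34  33 756] [0.444 0.085 0.027] [0.408 0.03  0.01 ] [0.482 0.155 0.037]
```

View pics/after2.png

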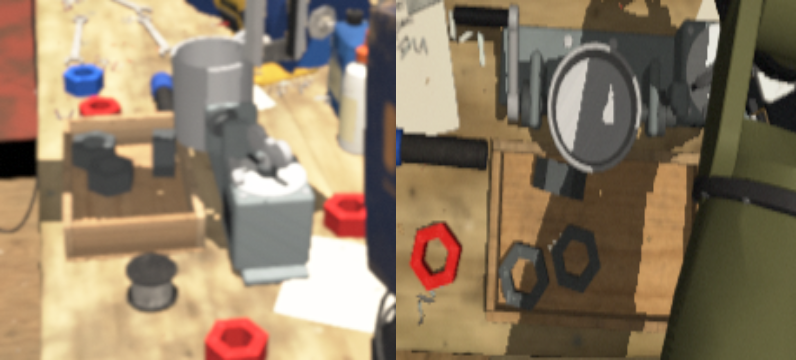

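All three nuts are in the tray: two lie flat at crop pixels (525,275) and (577,258), one stands on a flat near the wall at (558,178). The drum is upright with its rim circular at (595,105). Now I'll lower onto the key.

Emit:
apply_moves([
  {"hand": 40,"dx": 0,"dy": -1,"dz": 40,"wx": 0,"wy": 0,"wz": 0},
  {"hand": 40,"dx": 0,"dy": -1,"dz": 80,"wx": 0,"wy": 0,"wz": 0},
  {"hand": 40,"dx": 0,"dy": -1,"dz": 105,"wx": 0,"wy": 0,"wz": 0},
  {"hand": 40,"dx": 0,"dy": -1,"dz": 117,"wx": 0,"wy": 0,"wz": 0},
  {"hand": 40,"dx": 0,"dy": -1,"dz": 117,"wx": 0,"wy": 0,"wz": 0},
])

```text
t: 9.95
ee_pos: [0.6195, -0.0964, 0.128]
orientation: [-0.001, 0.557, 0.831, -0.0]
wrist_force: [1.1, 0.6, -0.2]
grip_width: 0.0404
finger_force: 0.0
```

Emit:
apply_moves([
  {"hand": 4,"dx": 0,"dy": 0,"dz": 0,"wx": 0,"wy": 0,"wz": 0},
  {"hand": 4,"dx": 0,"dy": 0,"dz": 0,"wx": 0,"wy": 0,"wz": 0},
  {"hand": 4,"dx": 0,"dy": 0,"dz": 0,"wx": 0,"wy": 0,"wz": 0},
  {"hand": 4,"dx": 0,"dy": 0,"dz": 0,"wx": 0,"wy": 0,"wz": 0},
  {"hand": 4,"dx": 0,"dy": 0,"dz": 0,"wx": 0,"wy": 0,"wz": 0},
], force=40)

```text
t: 10.45
ee_pos: [0.6172, -0.0984, 0.1293]
orientation: [-0.002, 0.557, 0.83, -0.002]
wrist_force: [-22.6, -6.2, 13.0]
grip_width: 0.0099
finger_force: 40.0
```

```bash
python3 - <<'E'
from h import *
go(619.3,-100.9,127,22.4);print(r.observe()['torque'])
E
```

```text
t 10.45 tcp [617.2 -98.4 129.3] psi 22.3 q1,q6 [-0.22 -0.6 ] F [-22.6  -6.2  13. ] w 9.9 ff 40.0
d [-3.1  0.9  2.3] w [-0.3 -0.  -0.1]
[-1.23914268  4.31338206  0.00773284]
```

Emit:
apply_moves([
  {"hand": 4,"dx": -1.5,"dy": -2.5,"dz": -1.5,"wx": 0,"wy": 0,"wz": 0},
  {"hand": 4,"dx": -1.5,"dy": -2.5,"dz": -1.5,"wx": 0,"wy": 0,"wz": 7},
  {"hand": 4,"dx": -1.5,"dy": -2.5,"dz": -1.5,"wx": 0,"wy": 0,"wz": 14},
  {"hand": 4,"dx": -1.5,"dy": -2.5,"dz": -1.5,"wx": 0,"wy": 0,"wz": 21},
  {"hand": 4,"dx": -1.5,"dy": -2.5,"dz": -1.5,"wx": 0,"wy": 0,"wz": 28},
])

```text
t: 10.95
ee_pos: [0.6182, -0.0984, 0.1295]
orientation: [-0.0, 0.743, 0.67, 0.001]
wrist_force: [9.7, 6.0, -9.7]
grip_width: 0.0097
finger_force: 40.0
```

```bash
python3 - <<'E'
from h import *
go(618.2,-99.8,128,22.4-28)
p,R=tool();s=r.observe();print(s['torque'],'F tool',R.T@s['wrist_force'])
E
```

```text
t 10.95 tcp [618.2 -98.4 129.5] psi -5.9 q1,q6 [-0.22 -0.11] F [ 9.7  6.  -9.7] w 9.7 ff 40.0
d [-1.4  0.2  1.5] w [ 0.  -0.1 -0.3]
[ 0.98109943 -1.67879651  0.10489408] F tool [6.94367991 9.02639753 9.75593663]
```

Emit:
apply_moves([
  {"hand": 4,"dx": 0.5,"dy": 1,"dz": 1,"wx": 0,"wy": 0,"wz": 8},
  {"hand": 4,"dx": 0.5,"dy": 1,"dz": 1,"wx": 0,"wy": 0,"wz": 16},
  {"hand": 4,"dx": 0.5,"dy": 1,"dz": 1,"wx": 0,"wy": 0,"wz": 24},
  {"hand": 4,"dx": 0.5,"dy": 1,"dz": 1,"wx": 0,"wy": 0,"wz": 32},
  {"hand": 4,"dx": 0.5,"dy": 1,"dz": 1,"wx": 0,"wy": 0,"wz": 40},
])

```text
t: 11.45
ee_pos: [0.6199, -0.0991, 0.1295]
orientation: [0.001, 0.927, 0.375, 0.002]
wrist_force: [11.2, -1.6, -6.1]
grip_width: 0.0096
finger_force: 40.0
```

```bash
python3 - <<'E'
from h import *
go(618.2,-99.8,128,22.4-68)
p,R=tool();s=r.observe();print(s['torque'],'F tool',R.T@s['wrist_force'])
E
```

```text
t 11.45 tcp [619.9 -99.1 129.5] psi -46.0 q1,q6 [-0.22  0.59] F [11.2 -1.6 -6.1] w 9.6 ff 40.0
d [-1.7 -0.7  1.4] w [ 0.2 -0.1 -0.4]
[-0.36704397 -1.9257214   0.1652085 ] F tool [6.91727131 8.93159435 6.09875853]
```

Emit:
apply_moves([
  {"hand": 4,"dx": 0.5,"dy": 1,"dz": 0.5,"wx": 0,"wy": 0,"wz": 8},
  {"hand": 4,"dx": 0.5,"dy": 1,"dz": 0.5,"wx": 0,"wy": 0,"wz": 16},
  {"hand": 4,"dx": 0.5,"dy": 1,"dz": 0.5,"wx": 0,"wy": 0,"wz": 24},
  {"hand": 4,"dx": 0.5,"dy": 1,"dz": 0.5,"wx": 0,"wy": 0,"wz": 32},
  {"hand": 4,"dx": 0.5,"dy": 1,"dz": 0.5,"wx": 0,"wy": 0,"wz": 40},
])

```text
t: 11.95
ee_pos: [0.6208, -0.1008, 0.1294]
orientation: [0.001, 0.999, 0.035, 0.002]
wrist_force: [6.9, -9.8, -1.8]
grip_width: 0.0095
finger_force: 40.0
```

Emit:
apply_moves([
  {"hand": 4,"dx": 0,"dy": 0,"dz": 0,"wx": 0,"wy": 0,"wz": 8},
  {"hand": 4,"dx": 0,"dy": 0,"dz": 0,"wx": 0,"wy": 0,"wz": 16},
  {"hand": 4,"dx": 0,"dy": 0,"dz": 0,"wx": 0,"wy": 0,"wz": 24},
  {"hand": 4,"dx": 0,"dy": 0,"dz": 0,"wx": 0,"wy": 0,"wz": 32},
  {"hand": 4,"dx": 0,"dy": 0,"dz": 0,"wx": 0,"wy": 0,"wz": 36},
])

```text
t: 12.45
ee_pos: [0.6204, -0.1023, 0.1294]
orientation: [0.002, 0.961, -0.276, 0.002]
wrist_force: [3.6, -17.8, -0.8]
grip_width: 0.0097
finger_force: 40.0
```

```bash
python3 - <<'E'
from h import *
go(618.2,-99.8,128,22.4-144)
p,R=tool();s=r.observe();print(s['torque'],'F tool',R.T@s['wrist_force'])
E
```

```text
t 12.45 tcp [ 620.4 -102.3  129.4] psi -122.1 q1,q6 [-0.22  1.91] F [  3.6 -17.8  -0.8] w 9.7 ff 40.0
d [-3.2 -1.   1.4] w [ 0.1 -0.3 -0.5]
[-3.23396552 -0.33902075  0.15401922] F tool [12.4815657  13.19535676  0.93150244]
```

Emit:
apply_moves([
  {"hand": 4,"dx": 0,"dy": 1,"dz": 0,"wx": 0,"wy": 0,"wz": -1},
  {"hand": 40,"dx": 0,"dy": 1,"dz": 0,"wx": 0,"wy": 0,"wz": -1},
  {"hand": 40,"dx": 0,"dy": 1,"dz": 0,"wx": 0,"wy": 0,"wz": -1},
  {"hand": 40,"dx": 0,"dy": 1,"dz": -20,"wx": 0,"wy": 0,"wz": -1},
  {"hand": 40,"dx": 0,"dy": 1,"dz": -55,"wx": 0,"wy": 0,"wz": -1},
])

```text
t: 12.95
ee_pos: [0.6182, -0.0998, 0.182]
orientation: [0.0, 0.964, -0.265, -0.002]
wrist_force: [0.2, -0.1, 1.0]
grip_width: 0.0377
finger_force: 0.0
```

Emit:
apply_moves([
  {"hand": 40,"dx": 0,"dy": 0,"dz": -10,"wx": 0,"wy": 0,"wz": -8},
  {"hand": 40,"dx": 0,"dy": 0,"dz": -10,"wx": 0,"wy": 0,"wz": -16},
  {"hand": 40,"dx": 0,"dy": 0,"dz": -10,"wx": 0,"wy": 0,"wz": -24},
  {"hand": 40,"dx": 0,"dy": 0,"dz": -10,"wx": 0,"wy": 0,"wz": -32},
  {"hand": 40,"dx": 0,"dy": 0,"dz": -10,"wx": 0,"wy": 0,"wz": -40},
])

```text
t: 13.45
ee_pos: [0.6192, -0.1, 0.1936]
orientation: [-0.0, 0.996, 0.084, 0.0]
wrist_force: [0.5, -0.3, 0.5]
grip_width: 0.0397
finger_force: 0.0
```

Emit:
apply_moves([
  {"hand": 40,"dx": 0,"dy": 0,"dz": 0,"wx": 0,"wy": 0,"wz": -8},
  {"hand": 40,"dx": 0,"dy": 0,"dz": 0,"wx": 0,"wy": 0,"wz": -16},
  {"hand": 40,"dx": 0,"dy": 0,"dz": 0,"wx": 0,"wy": 0,"wz": -24},
  {"hand": 40,"dx": 0,"dy": 0,"dz": 0,"wx": 0,"wy": 0,"wz": -32},
  {"hand": 40,"dx": 0,"dy": 0,"dz": 0,"wx": 0,"wy": 0,"wz": -40},
])

```text
t: 13.95
ee_pos: [0.6192, -0.1, 0.1936]
orientation: [-0.0, 0.908, 0.42, 0.0]
wrist_force: [0.7, 0.0, 0.7]
grip_width: 0.04
finger_force: 0.0
```

Emit:
apply_moves([
  {"hand": 40,"dx": 0,"dy": 0,"dz": 0,"wx": 0,"wy": 0,"wz": -8},
  {"hand": 40,"dx": 0,"dy": 0,"dz": 0,"wx": 0,"wy": 0,"wz": -16},
  {"hand": 40,"dx": 0,"dy": 0,"dz": 0,"wx": 0,"wy": 0,"wz": -24},
  {"hand": 40,"dx": 0,"dy": 0,"dz": 0,"wx": 0,"wy": 0,"wz": -32},
  {"hand": 40,"dx": 0,"dy": 0,"dz": 0,"wx": 0,"wy": 0,"wz": -40},
])

```text
t: 14.45
ee_pos: [0.6192, -0.1, 0.1936]
orientation: [-0.0, 0.709, 0.705, 0.0]
wrist_force: [0.2, 0.5, 1.1]
grip_width: 0.0399
finger_force: 0.0
```

Emit:
apply_moves([
  {"hand": 40,"dx": 0,"dy": 0,"dz": 0,"wx": 0,"wy": 0,"wz": -8},
  {"hand": 40,"dx": 0,"dy": 0,"dz": 0,"wx": 0,"wy": 0,"wz": -16},
  {"hand": 40,"dx": 0,"dy": 0,"dz": 0,"wx": 0,"wy": 0,"wz": -24},
  {"hand": 40,"dx": 0,"dy": 0,"dz": 0,"wx": 0,"wy": 0,"wz": -32},
  {"hand": 40,"dx": 0,"dy": 0,"dz": 0,"wx": 0,"wy": 0,"wz": -40},
])

```text
t: 14.95
ee_pos: [0.6192, -0.1, 0.1936]
orientation: [-0.0, 0.425, 0.905, 0.0]
wrist_force: [0.2, -0.0, -0.8]
grip_width: 0.0398
finger_force: 0.0
```

```bash
python3 - <<'E'
from h import *
im2,d=snapshot('top');P=cloud('top',d)
k=np.array([.6184,-.1005]);q=P[(np.hypot(P[...,0]-k[0],P[...,1]-k[1])<.042)&(P[...,2]>.143)&(P[...,2]<.165)]
if len(q)>20:
    p=q[:,:2]-q[:,:2].mean(0);w,V=np.linalg.eigh(p.T@p);print(len(q),q.mean(0),np.degrees(np.arctan2(V[1,1],V[0,1])))
im1,d1=snapshot('side');P=cloud('side',d1);q=P[(np.hypot(P[...,0]-k[0],P[...,1]-k[1])<.042)&(P[...,2]>.135)&(P[...,2]<.158)]
if len(q)>20:
    p=q[:,:2]-q[:,:2].mean(0);w,V=np.linalg.eigh(p.T@p);print('side',len(q),q.mean(0),np.degrees(np.arctan2(V[1,1],V[0,1])))
go(618.4,-100.5,127,58)
E
```

```text
side 357 [ 0.61733262 -0.10550226  0.14587425] 149.11989714698524
t 15.05 tcp [ 619.2 -100.1  193.6] psi 39.5 q1,q6 [-0.22 -0.91] F [-0.5  0.1 -0.2] w 39.9 ff 0.0
d [ 0.2 -0.9 66.6] w [  0.   -0.  -18.5]
```

Emit:
apply_moves([
  {"hand": 40,"dx": 0,"dy": -1,"dz": 0,"wx": 0,"wy": 0,"wz": -7},
  {"hand": 40,"dx": 0,"dy": -1,"dz": 0,"wx": 0,"wy": 0,"wz": -14},
  {"hand": 40,"dx": 0,"dy": -1,"dz": 20,"wx": 0,"wy": 0,"wz": -18.5},
  {"hand": 40,"dx": 0,"dy": -1,"dz": 50,"wx": 0,"wy": 0,"wz": -18.5},
  {"hand": 40,"dx": 0,"dy": -1,"dz": 65,"wx": 0,"wy": 0,"wz": -18.5},
])

```text
t: 15.55
ee_pos: [0.6177, -0.1006, 0.1262]
orientation: [-0.001, 0.279, 0.96, -0.0]
wrist_force: [-0.4, -0.4, 0.5]
grip_width: 0.0401
finger_force: 0.0
```

Emit:
apply_moves([
  {"hand": 4,"dx": 0,"dy": 0,"dz": 0,"wx": 0,"wy": 0,"wz": 0},
  {"hand": 4,"dx": 0,"dy": 0,"dz": 0,"wx": 0,"wy": 0,"wz": 0},
  {"hand": 4,"dx": 0,"dy": 0,"dz": 0,"wx": 0,"wy": 0,"wz": 0},
  {"hand": 4,"dx": 0,"dy": 0,"dz": 0,"wx": 0,"wy": 0,"wz": 0},
  {"hand": 4,"dx": 0,"dy": 0,"dz": 0,"wx": 0,"wy": 0,"wz": 0},
])

```text
t: 16.05
ee_pos: [0.6187, -0.1014, 0.1296]
orientation: [0.001, 0.277, 0.961, -0.0]
wrist_force: [-2.5, -2.7, 6.0]
grip_width: 0.0099
finger_force: 40.0
```

```bash
python3 - <<'E'
from h import *
go(618.4,-100.5,127,58)
p,R=tool();s=r.observe();print(s['torque'],'F tool',R.T@s['wrist_force'])
E
```

```text
t 16.05 tcp [ 618.7 -101.4  129.6] psi 57.8 q1,q6 [-0.22 -1.23] F [-2.5 -2.7  6. ] w 9.9 ff 40.0
d [0.8 0.6 2.6] w [-0.   0.1 -0.2]
[-0.66953402  0.50765768  0.10648953] F tool [ 0.65657951 -3.56945811 -6.00851545]
```

Emit:
apply_moves([
  {"hand": 4,"dx": 0,"dy": 0,"dz": -1,"wx": 0,"wy": 0,"wz": 8},
  {"hand": 4,"dx": 0,"dy": 0,"dz": -1,"wx": 0,"wy": 0,"wz": 16},
  {"hand": 4,"dx": 0,"dy": 0,"dz": -1,"wx": 0,"wy": 0,"wz": 24},
  {"hand": 4,"dx": 0,"dy": 0,"dz": -1,"wx": 0,"wy": 0,"wz": 32},
  {"hand": 4,"dx": 0,"dy": 0,"dz": -1,"wx": 0,"wy": 0,"wz": 40},
])

```text
t: 16.55
ee_pos: [0.6183, -0.1017, 0.1297]
orientation: [0.0, 0.592, 0.806, -0.001]
wrist_force: [-2.1, -5.0, -0.4]
grip_width: 0.0096
finger_force: 39.9
```

Emit:
apply_moves([
  {"hand": 4,"dx": 0,"dy": 0,"dz": 0,"wx": 0,"wy": 0,"wz": 8},
  {"hand": 4,"dx": 0,"dy": 0,"dz": 0,"wx": 0,"wy": 0,"wz": 16},
  {"hand": 4,"dx": 0,"dy": 0,"dz": 0,"wx": 0,"wy": 0,"wz": 24},
  {"hand": 4,"dx": 0,"dy": 0,"dz": 0,"wx": 0,"wy": 0,"wz": 32},
  {"hand": 4,"dx": 0,"dy": 0,"dz": 0,"wx": 0,"wy": 0,"wz": 40},
])

```text
t: 17.05
ee_pos: [0.6179, -0.1017, 0.1296]
orientation: [0.0, 0.832, 0.555, -0.001]
wrist_force: [-6.2, -4.7, 1.8]
grip_width: 0.0097
finger_force: 39.9
```

Emit:
apply_moves([
  {"hand": 4,"dx": 0,"dy": 0,"dz": 0,"wx": 0,"wy": 0,"wz": 8},
  {"hand": 4,"dx": 0,"dy": 0,"dz": 0,"wx": 0,"wy": 0,"wz": 16},
  {"hand": 4,"dx": 0,"dy": 0,"dz": 0,"wx": 0,"wy": 0,"wz": 24},
  {"hand": 4,"dx": 0,"dy": 0,"dz": 0,"wx": 0,"wy": 0,"wz": 32},
  {"hand": 4,"dx": 0,"dy": 0,"dz": 0,"wx": 0,"wy": 0,"wz": 40},
])

```text
t: 17.55
ee_pos: [0.618, -0.1012, 0.1297]
orientation: [0.0, 0.971, 0.238, -0.001]
wrist_force: [3.0, 5.6, 0.4]
grip_width: 0.0128
finger_force: 47.8
```

```bash
python3 - <<'E'
from h import *
go(618.4,-100.5,127,58-120)
p,R=tool();s=r.observe();print(s['torque'],'F tool',R.T@s['wrist_force'])
E
```

```text
t 17.55 tcp [ 618.  -101.2  129.7] psi -62.5 q1,q6 [-0.22  0.87] F [3.  5.6 0.4] w 12.8 ff 47.8
d [ 0.7 -0.5  2.7] w [-0.   0.1 -0.5]
[ 1.22665934 -0.48321805  0.96530758] F tool [ 5.2331468  -3.53426711 -0.43318453]
```

Emit:
apply_moves([
  {"hand": 4,"dx": 0,"dy": 0,"dz": 0,"wx": 0,"wy": 0,"wz": -5},
  {"hand": 4,"dx": 0,"dy": 0,"dz": 0,"wx": 0,"wy": 0,"wz": -9},
  {"hand": 40,"dx": 0,"dy": 0,"dz": 0,"wx": 0,"wy": 0,"wz": -9},
  {"hand": 40,"dx": 0,"dy": 0,"dz": 0,"wx": 0,"wy": 0,"wz": -9},
  {"hand": 40,"dx": 0,"dy": 0,"dz": 0,"wx": 0,"wy": 0,"wz": -9},
])

```text
t: 18.05
ee_pos: [0.6185, -0.101, 0.1296]
orientation: [0.0, 0.949, 0.315, 0.0]
wrist_force: [-0.3, -0.4, -0.6]
grip_width: 0.0312
finger_force: 0.0
```

Emit:
apply_moves([
  {"hand": 40,"dx": 0,"dy": 0,"dz": -30,"wx": 0,"wy": 0,"wz": 0},
  {"hand": 40,"dx": 0,"dy": 0,"dz": -75,"wx": 0,"wy": 0,"wz": 0},
  {"hand": 40,"dx": 0,"dy": 0,"dz": -120,"wx": 0,"wy": 0,"wz": 0},
  {"hand": 40,"dx": 0,"dy": 0,"dz": -160,"wx": 0,"wy": 0,"wz": 0},
  {"hand": 40,"dx": 0,"dy": 0,"dz": -160,"wx": 0,"wy": 0,"wz": 0},
])

```text
t: 18.55
ee_pos: [0.6197, -0.1012, 0.2958]
orientation: [0.002, 0.949, 0.315, 0.004]
wrist_force: [-0.0, -0.0, -0.9]
grip_width: 0.0398
finger_force: 0.0
```

```bash
python3 - <<'E'
from h import *
go(618.4,-100.5,127,58-120)
k=np.array([.6184,-.1009])
po=tool();im2,d=snapshot('wrist');P=cloud('wrist',d,po)
m=(np.hypot(P[...,0]-k[0],P[...,1]-k[1])<.07)&(P[...,2]>.09)&(P[...,2]<.17)
v,u=np.where(m);print(u.min(),u.max(),v.min(),v.max())
q=P[(np.hypot(P[...,0]-k[0],P[...,1]-k[1])<.042)&(P[...,2]>.143)&(P[...,2]<.165)]
if len(q)>20:
    p=q[:,:2]-q[:,:2].mean(0);w,V=np.linalg.eigh(p.T@p);print(len(q),q.mean(0),np.degrees(np.arctan2(V[1,1],V[0,1])))
im1,d1=snapshot('side');P=cloud('side',d1);q=P[(np.hypot(P[...,0]-k[0],P[...,1]-k[1])<.042)&(P[...,2]>.135)&(P[...,2]<.158)]
if len(q)>20:
    p=q[:,:2]-q[:,:2].mean(0);w,V=np.linalg.eigh(p.T@p);print('side',len(q),q.mean(0),np.degrees(np.arctan2(V[1,1],V[0,1])))
save('key',np.hstack([cv2.resize(im2,(480,360)),cv2.resize(im1[230:330,300:390],(310,360))]))
E
```

```text
t 18.55 tcp [ 619.7 -101.2  295.8] psi -53.3 q1,q6 [-0.22  0.71] F [-0.  -0.  -0.9] w 39.8 ff 0.0
d [ -1.6  -2.6 168.8] w [ 0.4 -0.4  8.7]
243 377 159 274
860 [ 0.61912734 -0.09891147  0.15201462] -136.14243210321007
side 259 [ 0.61556243 -0.10748768  0.1463355 ] -137.33977949181624
```

View pics/key.png

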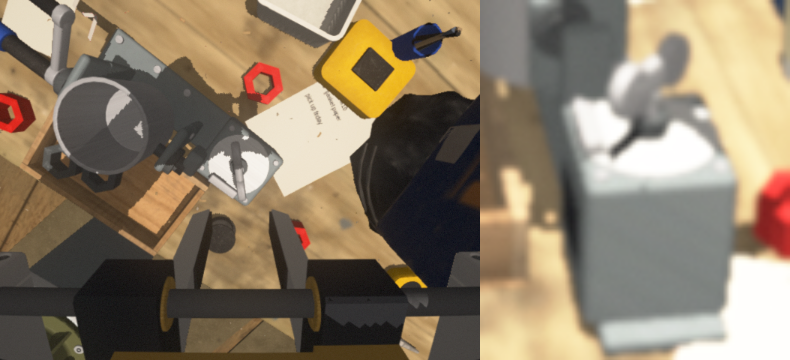

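Emit:
apply_moves([
  {"hand": 40,"dx": 0,"dy": 0,"dz": 40,"wx": 0,"wy": 0,"wz": -7},
  {"hand": 40,"dx": 0,"dy": 0,"dz": 80,"wx": 0,"wy": 0,"wz": -7},
  {"hand": 40,"dx": 0,"dy": 0,"dz": 120,"wx": 0,"wy": 0,"wz": -7},
  {"hand": 40,"dx": 0,"dy": 0,"dz": 150,"wx": 0,"wy": 0,"wz": -7},
  {"hand": 40,"dx": 0,"dy": 0,"dz": 160,"wx": 0,"wy": 0,"wz": -7},
])

```text
t: 19.15
ee_pos: [0.6163, -0.1005, 0.1246]
orientation: [-0.002, 0.928, 0.373, -0.003]
wrist_force: [-0.6, 0.4, -0.4]
grip_width: 0.04
finger_force: 0.0
```

Emit:
apply_moves([
  {"hand": 4,"dx": 0,"dy": 0,"dz": 0,"wx": 0,"wy": 0,"wz": 0},
  {"hand": 4,"dx": 0,"dy": 0,"dz": 0,"wx": 0,"wy": 0,"wz": 0},
  {"hand": 4,"dx": 0,"dy": 0,"dz": 0,"wx": 0,"wy": 0,"wz": 0},
  {"hand": 4,"dx": 0,"dy": 0,"dz": 0,"wx": 0,"wy": 0,"wz": 0},
  {"hand": 4,"dx": 0,"dy": 0,"dz": 0,"wx": 0,"wy": 0,"wz": 0},
])

```text
t: 19.65
ee_pos: [0.6186, -0.1007, 0.1308]
orientation: [0.0, 0.928, 0.373, 0.001]
wrist_force: [-3.2, 2.2, 7.1]
grip_width: 0.0096
finger_force: 46.4
```

```bash
python3 - <<'E'
from h import *
go(618.4,-100.5,127,58-120)
p,R=tool();s=r.observe();print(s['torque'],'F tool',R.T@s['wrist_force'])
E
```

```text
t 19.65 tcp [ 618.6 -100.7  130.8] psi -46.2 q1,q6 [-0.22  0.59] F [-3.2  2.2  7.1] w 9.6 ff 46.4
d [ 0.  -0.3  3.8] w [ 0.  -0.1 15.8]
[0.47587791 0.79183643 0.05210085] F tool [-0.76654461 -3.74077608 -7.08251625]
```

Gripped and well aligned at ψ=-46.2. I'll turn gently and feel for the stop.

Emit:
apply_moves([
  {"hand": 4,"dx": 0,"dy": 0,"dz": -2,"wx": 0,"wy": 0,"wz": 0},
  {"hand": 4,"dx": 0,"dy": 0,"dz": -2,"wx": 0,"wy": 0,"wz": 1},
  {"hand": 4,"dx": 0,"dy": 0,"dz": -2,"wx": 0,"wy": 0,"wz": 2},
  {"hand": 4,"dx": 0,"dy": 0,"dz": -2,"wx": 0,"wy": 0,"wz": 2},
  {"hand": 4,"dx": 0,"dy": 0,"dz": -2,"wx": 0,"wy": 0,"wz": 2},
])

```text
t: 20.15
ee_pos: [0.6185, -0.1007, 0.1309]
orientation: [-0.0, 0.934, 0.357, -0.0]
wrist_force: [5.0, 2.2, -11.5]
grip_width: 0.0097
finger_force: 46.3
```

```bash
python3 - <<'E'
from h import *
go(618.4,-100.5,127,-46)
p,R=tool();s=r.observe();print(s['torque'],'F tool',R.T@s['wrist_force'])
E
```

```text
t 20.15 tcp [ 618.5 -100.7  130.9] psi -48.2 q1,q6 [-0.22  0.62] F [  5.    2.2 -11.5] w 9.7 ff 46.3
d [ 0.1 -0.2  3.9] w [-0.   0.  -2.2]
[ 0.26004432 -0.90868744  0.50716835] F tool [ 5.19410704  1.74155762 11.5246762 ]
```

Emit:
apply_moves([
  {"hand": 4,"dx": 0,"dy": 0,"dz": 0,"wx": 0,"wy": 0,"wz": 1},
  {"hand": 4,"dx": 0,"dy": 0,"dz": 0,"wx": 0,"wy": 0,"wz": 2},
  {"hand": 4,"dx": 0,"dy": 0,"dz": 0,"wx": 0,"wy": 0,"wz": 2},
  {"hand": 4,"dx": 0,"dy": 0,"dz": 0,"wx": 0,"wy": 0,"wz": 2},
  {"hand": 4,"dx": 0,"dy": 0,"dz": 0,"wx": 0,"wy": 0,"wz": 2},
])

```text
t: 20.65
ee_pos: [0.6184, -0.1007, 0.1309]
orientation: [-0.0, 0.94, 0.341, -0.0]
wrist_force: [4.9, 1.1, -11.1]
grip_width: 0.0096
finger_force: 45.8
```

```bash
python3 - <<'E'
from h import *
go(618.4,-100.5,127,-46)
p,R=tool();s=r.observe();print(s['torque'],'F tool',R.T@s['wrist_force'])
E
```

```text
t 20.65 tcp [ 618.4 -100.7  130.9] psi -50.1 q1,q6 [-0.22  0.66] F [  4.9   1.1 -11.1] w 9.6 ff 45.8
d [ 0.1 -0.2  3.9] w [-0.   0.  -4.1]
[ 0.25686875 -0.82809985  0.69175853] F tool [ 4.47173185  2.34892644 11.05314409]
```

The torque climbs to 0.7 N m within 4°, far above the spring's 0.15, so the key is at its stop. I'll let go and retreat.

Emit:
apply_moves([
  {"hand": 4,"dx": 0,"dy": 0,"dz": 1,"wx": 0,"wy": 0,"wz": -2},
  {"hand": 40,"dx": 0,"dy": 0,"dz": 1,"wx": 0,"wy": 0,"wz": -2},
  {"hand": 40,"dx": 0,"dy": 0,"dz": 1,"wx": 0,"wy": 0,"wz": -2},
  {"hand": 40,"dx": 0,"dy": 0,"dz": 1,"wx": 0,"wy": 0,"wz": -2},
  {"hand": 40,"dx": 0,"dy": 0,"dz": -20,"wx": 0,"wy": 0,"wz": -2},
])

```text
t: 21.15
ee_pos: [0.6173, -0.1009, 0.1494]
orientation: [-0.001, 0.934, 0.356, -0.002]
wrist_force: [-0.7, -0.4, -0.2]
grip_width: 0.0381
finger_force: 0.0
```

Emit:
apply_moves([
  {"hand": 40,"dx": 0,"dy": 0,"dz": -45,"wx": 0,"wy": 0,"wz": 0},
  {"hand": 40,"dx": 0,"dy": 0,"dz": -90,"wx": 0,"wy": 0,"wz": 0},
  {"hand": 40,"dx": 0,"dy": 0,"dz": -130,"wx": 0,"wy": 0,"wz": 0},
  {"hand": 40,"dx": 0,"dy": 0,"dz": -130,"wx": 0,"wy": 0,"wz": 0},
  {"hand": 40,"dx": 0,"dy": 0,"dz": -130,"wx": 0,"wy": 0,"wz": 0},
])

```text
t: 21.65
ee_pos: [0.6185, -0.1011, 0.2819]
orientation: [0.0, 0.934, 0.357, 0.001]
wrist_force: [-0.7, 0.2, -0.7]
grip_width: 0.04
finger_force: 0.0
```

```bash
python3 - <<'E'
from h import *
go(618.4,-100.5,290,-46)
k=np.array([.6184,-.1009])
po=tool();im2,d=snapshot('wrist');P=cloud('wrist',d,po)
q=P[(np.hypot(P[...,0]-k[0],P[...,1]-k[1])<.042)&(P[...,2]>.143)&(P[...,2]<.165)]
p=q[:,:2]-q[:,:2].mean(0);w,V=np.linalg.eigh(p.T@p);print(len(q),q.mean(0),np.degrees(np.arctan2(V[1,1],V[0,1])))
P0=cloud('side',(s:=snapshot('side'))[1]);im1=s[0]
X=P0[(abs(P0[...,0]-.48)<.11)&(abs(P0[...,1]-.04)<.15)&(P0[...,2]>.045)&(P0[...,2]<.054)];print('tray',X.min(0),X.max(0))
save('fin',np.hstack([cv2.resize(im2[150:290,230:390],(457,400),interpolation=cv2.INTER_CUBIC),cv2.resize(im1[170:370,210:380],(340,400))]))
E
```

```text
t 21.65 tcp [ 618.5 -101.1  281.9] psi -48.2 q1,q6 [-0.22  0.62] F [-0.7  0.2 -0.7] w 40.0 ff 0.0
d [ 0.3 -0.5 -8.1] w [ 0.1 -0.  -2.2]
930 [ 0.61928012 -0.09859228  0.15197109] -136.05624032696355
tray [ 0.39199517 -0.10779073  0.04501164] [0.5751572  0.17499585 0.05383964]
```

View pics/fin.png

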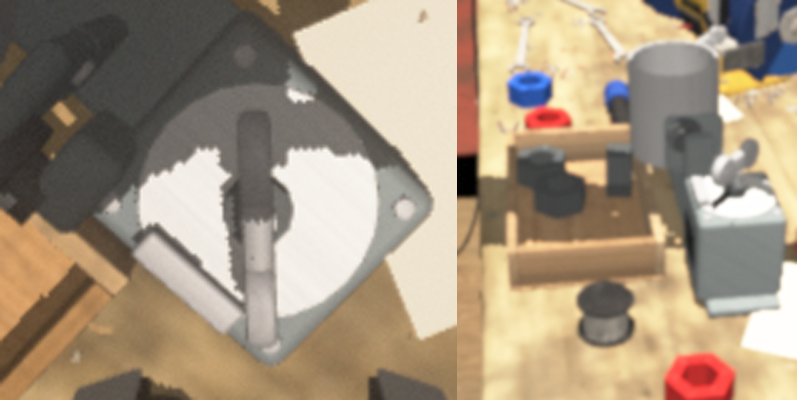

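The key's pointer is against the right end of the lug, at about (243,318). The drum is upright, the nuts are in the tray and the reel hasn't moved. Handing in now.

```bash
python3 -c "
from h import *
print(sign_off())"
```

```text
the job is handed in; nothing more can be done
None
```

The job is handed in, with no verdict returned: all three nuts are in the tray, the drum is upright against its stop, and the key is wound to the lug and released. Neither the torch nor the reel was touched, and it took about 22 s of the 70 s allowed.

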